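# Serve the muffin with the tongs

### The job

A customer has asked for the muffin: lift the glass cover off its round board and stand it upright on the bare counter, clear of the board. Then pick up the serving tongs from their wire stand, close their jaws on the muffin's paper case below its crown, lift it upright and keep holding it with the tongs about 12 cm above the board: the program finishes while still holding. Only the tongs may touch the muffin, do not crush or tip it, and leave the other things on the counter where they are.

Things in the scene. Friction and masses are not known exactly. Their poses are not given: they have to be found in the camera images.
- board: Round marble serving board, fixed, diameter 170 mm. Origin at the centre of its underside on the counter, z up. Outer rim 12 mm high; the middle (diameter 108 mm) is a step 16 mm high on which the muffin stands.
- muffin: Muffin in a brown paper case, about 70 g. Origin at the centre of its underside, z up. The case is a round taper, diameter about 50 mm at the bottom, 67 mm at 40 mm height; the wider crown (diameter 84 mm) overhangs it from 33 mm up to the top at 73 mm. Stands in the middle of the board under the cover.
- cover: Clear glass dome, open below, about 250 g, outer diameter 124 mm, wall 4 mm, glass top at 100 mm and a steel knob up to 132 mm. Origin at the centre of its open lower edge, z up. It stands loose on the board's rim round the step, origin 12 mm above the counter. The inside is 116 mm wide and about 95 mm high.
- cover_knob (a point): Where to grip the cover's knob: on its axis, 121 mm above the lower edge; the knob is round, diameter 28 mm, between 114 and 130 mm above the lower edge.
- stand: Low fixed wire stand for the tongs. Origin on the counter under the tongs' grips; its x axis points along the tongs towards the jaws. Two cross bars of 6 mm rod at x = -50 and +58 mm, their tops 34 mm above the counter, upturned to 50 mm height at y = +-66 mm; runners on the counter at y = +-60 mm, 9 mm high. The room between the two bars is free for the fingers.
- tongs: Sprung steel serving tongs, 275 mm long, 102 g, lying level on the stand's bars, arms side by side. Origin on the upright hinge axis at the tail, at half the arms' height; x runs along the centre line to the jaws, y to the left arm, z up. Arms z -10 to +10 mm (-7 to +7 from x = 180 mm on), jaws z -20 to +3 mm. Pinch both arms together across y at the grips: they close evenly about the hinge.
- grip_centre (a point): Point on the tongs' centre line midway between the two black grips, 95 mm in front of the hinge, half way up the arms; grips 46 mm long, 20 mm high, 65 mm over both when open. A spring pushes them apart with 6 to 7 N each: held part closed (58 to 62 mm) the tongs stay in the fingers and can be carried and lowered over the muffin's crown, then closed the rest of the way.
- jaw_centre (a point): Point midway between the jaws, 250 mm in front of the hinge, at half the height of the jaws (11.5 mm above and below it). Jaws: shallow cups 50 mm long facing each other, their ends 6 mm inward. Gap between their middles: 117 mm open (65 mm over the grips), 104 mm at 60 mm, 96 mm at 57 mm, 62 mm at 44 mm over the grips.
- tongs_left: The tongs' left (+y) arm with its jaw; origin at the hinge, x along the arm, z up; 0.215 rad outward of the centre line when open, about 0.11 rad when closed on the muffin's case. A jaw pressing over 30 N crushes the muffin; about 0.4 of the finger force, less the spring, reaches the jaw.
- tongs_right: The tongs' right (-y) arm with its jaw, mirror image of the left.
- price_card: Bystander: white price card in a slotted foot, 75 mm wide, 54 mm high, behind the board. Origin at the centre of its underside.
- honey_jar: Bystander: honey jar with a green lid, 68 mm wide, 84 mm high, behind the board to the right. Origin at the centre of its underside.
- espresso_cup: Bystander: espresso cup, 60 mm wide, 56 mm high, handle 87 mm over all, behind on the left. Origin at its underside.
- order_pad: Flat white order pad with a pen on it, fixed clutter at the front right edge of the counter, 150 x 100 x 13 mm, origin at the centre of its underside; a cover set on it would not stand level. The counter between it, the board and the till is bare.
Things that resemble listed ones, but are neither listed nor needed, are in the scene too. Of the things shaped like the cover, the clear one is meant.

How it is judged (in metres and radians):
On the way, in this order (a step that is already met when the one before it is completed fails the run):
1. the cover stands upright on the counter, clear of the board and let go, the muffin still on its board (height (world z) of cover below 0.005 m and angle between cover's own z axis and vertical below 0.06 rad and horizontal distance between cover and board above 0.14 m and contact force between cover and the fingers below 0.1 N and linear speed of cover below 0.02 m/s and height (world z) of muffin below 0.03 m), for 0.2 s.
2. the tongs are lifted off their stand by the gripper, with the muffin still standing on its board (height (world z) of tongs above 0.065 m and contact force between tongs and the fingers above 1 N and contact force between tongs and stand below 0.1 N and height (world z) of muffin below 0.03 m), for 0.2 s.
At the end, for the whole second after the job is handed in: Held tongs press both jaws on the muffin's case (jaw middle 0-32 mm above its underside); it hangs still, upright within 0.4 rad, underside 90 mm or more above the board's step, carried by nothing else; the cover stands let go and upright on the counter, over 140 mm from the board's centre (z of muffin in the frame of board above 0.106 m and angle between muffin's own z axis and vertical below 0.4 rad and linear speed of muffin below 0.03 m/s and contact force between muffin and tongs_left above 0.3 N and contact force between muffin and tongs_right above 0.3 N and contact force between tongs and the fingers above 1 N and contact force between muffin and the arm below 0.1 N and contact force between each of muffin, cover and the fingers below 0.1 N and height (world z) of cover below 0.005 m and angle between cover's own z axis and vertical below 0.06 rad and horizontal distance between cover and board above 0.14 m and z of jaw_centre in the frame of muffin between 0 and 0.032 m and contact force between tongs and stand below 0.1 N and contact force between each of tongs, muffin and cover below 0.1 N); the arm keeps its last pose, push and grip.
It fails at once if the robot itself touched the muffin (contact force between muffin and the fingers above 0.2 N or contact force between muffin and the arm above 0.2 N).
It fails at once if the muffin was crushed (a jaw pressed over 30 N) (contact force between muffin and tongs_left above 30 N or contact force between muffin and tongs_right above 30 N).
It fails at once if the muffin was tipped over (angle between muffin's own z axis and vertical above 0.7 rad).
It fails at once if the cover was tipped over (angle between cover's own z axis and vertical above 0.7 rad).
It fails at once if a bystander was moved (distance of any of price_card, honey_jar, espresso_cup from where it was at the start of the episode above 0.03 m).
It also fails if it takes over 58 s, if anything falls off the work surface, if the arm or the gripper's body presses on something with over 40 N, if the wrist force passes 120 N, or if a joint passes its speed limit or range.

### The arm

A 6-joint arm with a two-finger parallel gripper is mounted at the origin on a cart in front of the work surface, level with it; the furniture and walls round the work are solid. World frame = base frame: x ahead of the robot, y to its left, z up, the work surface at z = 0. Lengths are in mm, angles in rad, forces in N, time in s.
With the tool pointing down it reaches from about 400 to 925 mm from the base axis. Payload 12.5 kg.
Tool frame: the origin (TCP) lies where the fingers leave the gripper's body, on its centre line; the fingertips stand 78 mm ahead of it and the grasp point (between the pads) lies 59 mm ahead of it (env.nose_length is the distance from the TCP to the fingertips, in mm); z points along the fingers, y is the line along which they close (so a half turn about z gives the same grasp; the last joint's range is limited). The gripper opens to 95 mm and grips with 3 to 60 N. Pads are 20 mm wide; open, the fingers measure 119 mm over their backs; the gripper's body (75 mm by 180 mm) begins 59 mm behind the grasp point.
Start: joints at [-1.273, 0.491, 1.559, -0, 1.092, -0.106], TCP at [245.594, -574.736, 292.261] pointing down, gripper open.
Joint ranges: [-3.1, 3.1], [-0.84, 2.19], [0.05, 2.79], [-1.13, 4.28], [0.06, 2.93], [-2.69, 2.69]. Speed limits (rad/s): [2.22, 2.22, 2.79, 3.14, 3.14, 3.14].

### API

Orientations are given as [roll, pitch, yaw] about the fixed x, y, z axes, in that order (R = Rz(yaw) Ry(pitch) Rx(roll)).
In Python, from cell import env gives the robot as it stands. The module is installed in compiled form; this text tells all that it offers.
- The arm moves only by the tool send_rows, never from a script. Its argument "series" is text: rows parted by semicolons, each of 6 numbers parted by spaces: the shift along the tool's x, y, z as a fraction of full scale, then the turn, a rotation vector about the tool's x, y, z as a fraction of full scale. A call has 1 to 5 rows; each row shifts and turns the commanded pose from where the row before left it, along the tool's axes as they then stand; what a row does not reach is not made up. Full scale, the value 1, is 60 mm for a shift and 10 degrees for a turn. A row lasts 1/8 s, in which the tool goes at most 62.5 mm and 10.7 degrees, less where a joint would pass 70% of its speed; a pose out of reach is approached as far as the arm can. A call with a number of a shift or a turn outside -1 to 1 is refused whole. A call with a gripper value outside its range is refused whole. "fingers" is the opening, from 0 (shut) to 1 (fully open), set as the call begins (left out, the last holds). The fingers move at their own pace and stop on an object; the grip force is fixed at half the most. Time passes only in rows, so rows that do not move let the fingers close. It gives the time, the measured TCP pose, the force, the opening and the grip force at its end, in the units of the state.
- env.state(): the state, without advancing time (a new reading comes with each control period).
- env.read_camera(name): name is "side" or "top"; returns a dict with "color" (420x560x3 uint8, red, green, blue), "z_map" (420x560 float32, mm along the optical axis (not along the pixel's ray), 0 where there is no reading), "fovy" (degrees; the focal length in pixels is half the picture's height over the tangent of half this angle, whatever the lens; pixels are square), "cx", "cy" (the principal point, pixels), "R" (3x3) and "t" (3): a world point X has camera coordinates R X + t. Camera axes: x right, y down, z forward; pixel columns grow to the right and rows downward; lengths in mm; the calibration is good to about 2 mm. A picture is of the moment at which its call begins.
- env.job_done(): hands the job in; it is judged then, once.
The state is a dict: "t": time; "joints": joint angles; "qvel": joint speeds; "tau": joint torques, N m; "eef_pos": TCP position; "tcp_rot": TCP orientation; "ft_force": force on the tool from outside, world axes, zero at the start; "moment": the same for the moment, N m; "opening": opening from 0.0 (shut) to 1.0 (fully open); "grip_force": force on a finger pad.
Only numpy, scipy, OpenCV 4.12 (cv2) and the standard library are available. Lean on these libraries where they do the work, as an engineer would, in place of code of your own. Each camera call takes 0.05 s, during which the arm holds its last target. There are 200 camera calls.

## Working session

There is one attempt and no reset: what is moved stays moved. The work goes in short steps, Python scripts to look and compute and a tool call to move; the robot and the scene stay as the last step left them, time stands still between calls to the robot, and variables do not carry over. Pictures are saved under pics/ and viewed, at most 10 in all, crops included, and the job is handed in when it is done.

Besides the shell and the picture viewer there is one more tool, called after "Call:" as name(argument=value, ...) on one line, values as JSON. send_rows: Moves the arm, as the interface text tells. Shift numbers are shares of 60 mm and turn numbers shares of 10 degrees, none past 1 either way. Its arguments: {"type":"object","properties":{"series":{"type":"string"},"fingers":{"type":"number"}},"required":["series"]}

```bash
mkdir -p pics && cat > h.py <<'E'
import numpy as np, cv2
from cell import env
def cam(n):
    d=env.read_camera(n); d['f']=210/np.tan(np.radians(d['fovy'])/2); d['R']=np.array(d['R']);d['t']=np.array(d['t']); return d
def ray(d,u,v):
    c=-d['R'].T@d['t']; r=d['R'].T@np.array([(u-d['cx'])/d['f'],(v-d['cy'])/d['f'],1]); return c,r
def onz(d,u,v,z):
    c,r=ray(d,u,v); return c+r*(z-c[2])/r[2]
def two(d1,p1,d2,p2):
    c1,r1=ray(d1,*p1);c2,r2=ray(d2,*p2)
    s=np.linalg.lstsq(np.c_[r1,-r2],c2-c1,rcond=None)[0]
    a,b=c1+s[0]*r1,c2+s[1]*r2; return (a+b)/2,np.linalg.norm(a-b)
def pt(d,u,v):
    c,r=ray(d,u,v); return c+r*d['z_map'][int(v),int(u)]
def proj(d,X):
    p=d['R']@np.array(X)+d['t']; return d['cx']+d['f']*p[0]/p[2], d['cy']+d['f']*p[1]/p[2]
E
python3 - <<'E'
from h import *
for n in('side','top'):
    d=cam(n); cv2.imwrite(f'pics/{n}0.png',cv2.resize(d['color'][:,:,::-1],(784,588),interpolation=cv2.INTER_CUBIC)); print(n,d['fovy'],d['cx'],d['cy'],(-d['R'].T@d['t']).round(),d['R'].round(2).tolist())
print(env.state())
E
```

```text
side 50.80493507725607 278.63957028422965 210.10755383090057 [-457.  203.  953.] [[-0.23, -0.97, -0.02], [-0.61, 0.16, -0.78], [0.76, -0.16, -0.63]]
top 44.13255071551124 278.62106295585977 204.1367469945222 [ 282.   -6. 1606.] [[0.01, -1.0, 0.01], [-0.98, -0.01, -0.2], [0.2, -0.01, -0.98]]
{'t': 0.1, 'joints': array([-1.27257281e+00,  4.91509927e-01,  1.55939504e+00, -1.84022900e-05,
        1.09171150e+00, -1.05583098e-01]), 'qvel': array([ 1.37317050e-05, -2.09711503e-03, -3.16423236e-03,  2.16712714e-03,
       -2.38681190e-04,  1.03556313e-03]), 'tau': array([ 2.40718393e-03, -6.13623548e+01, -2.58605450e+01,  6.93585724e-02,
        4.70422651e-02, -4.21449636e-05]), 'eef_pos': array([ 245.56165836, -574.58387449,  291.71128333]), 'tcp_rot': array([-3.14057282e+00, -9.16658958e-05,  4.03815063e-01]), 'ft_force': array([-0.43464334,  0.30071433, -0.11336101]), 'moment': array([ 0.03968205, -0.01901125, -0.05484037]), 'grip_force': 0.0, 'opening': 1.000091611145096}
```

View pics/side0.png

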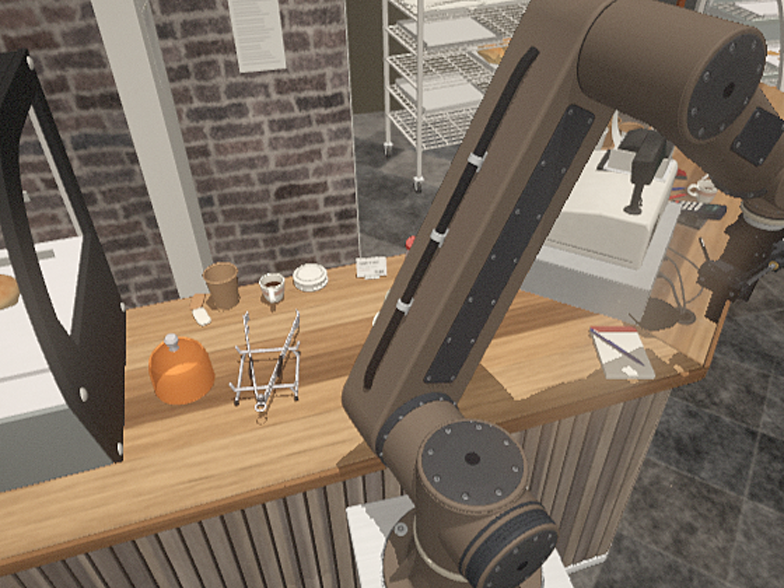

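View pics/top0.png

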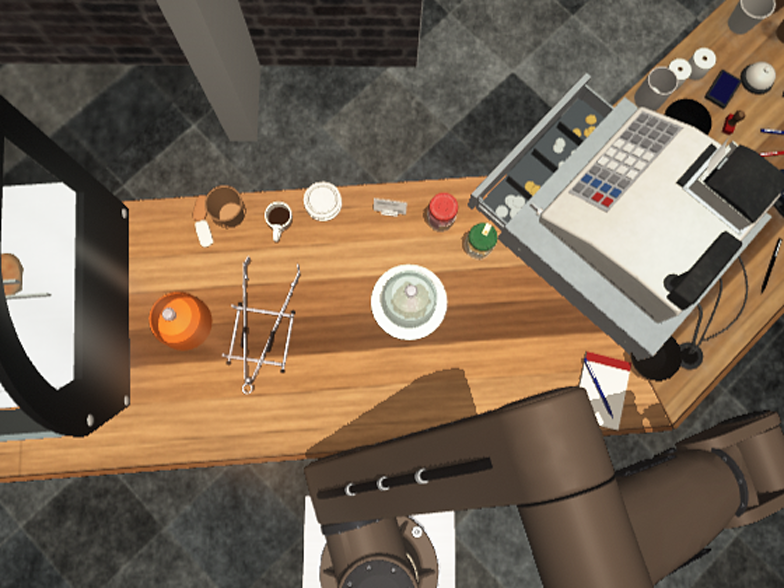

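The top view shows the board and clear cover at (409,302) with the knob at (411,291). The tongs' hinge is at (248,387) and the jaws at (246,265) and (298,268). The orange decoy cover is at (180,320), and the pad at (605,390). In the side view the arm hides the board.

```bash
python3 - <<'E'
from h import *
np.set_printoptions(precision=0,suppress=True)
d=cam('top'); s=cam('side')
q=lambda u,v:(u/1.4,v/1.4)
for n,p in dict(knob=(411,291),hinge=(248,387),jawL=(246,267),jawR=(298,270),gripL=(246,338),gripR=(268,340),pad=(605,390),padtl=(588,355),jar=(482,236),red=(442,205),card=(390,207),tillc=(655,352),cup=(279,215),orange=(170,314),tillx=(475,200)).items():
    print(n,pt(d,*q(*p)))
# board outline: white low-sat
hsv=cv2.cvtColor(d['color'],cv2.COLOR_RGB2HSV)
m=((hsv[...,1]<60)&(hsv[...,2]>170)).astype(np.uint8)*255
cs,_=cv2.findContours(m[175:255,250:335],cv2.RETR_EXTERNAL,cv2.CHAIN_APPROX_NONE)
c=max(cs,key=cv2.contourArea); e=cv2.fitEllipse(cv2.convexHull(c)); print(e)
print('board',onz(d,e[0][0]+250,e[0][1]+175,12))
k=d['z_map'][195:222,280:308]; 
P=np.array([pt(d,u,v) for v in range(195,222) for u in range(278,310)]); K=P[(P[:,2]>125)]; print('knob pts',len(K),K.mean(0),K.min(0),K.max(0))
# tongs two-view: hinge, jaw tips in both views
print('hinge2',two(d,q(248,387),s,q(262,405)))
print('cross far L/R', pt(d,*q(234,306)),pt(d,*q(294,316)),'near',pt(d,*q(225,356)),pt(d,*q(283,371)))
big=lambda im,x0,y0,x1,y1,k:cv2.resize(im[y0:y1,x0:x1,::-1],None,fx=k,fy=k,interpolation=cv2.INTER_CUBIC)
a=big(d['color'],145,175,225,290,5);b=big(s['color'],150,210,230,300,5)
H=max(a.shape[0],b.shape[0]);pad=lambda i:cv2.copyMakeBorder(i,0,H-i.shape[0],0,0,0)
cv2.imwrite('pics/t1.png',np.hstack([pad(a),pad(b)])[:, :800])
E
```

```text
knob [564. -62. 148.]
hinge [376. 289.   2.]
jawL [637. 298.  38.]
jawR [631. 183.  41.]
gripL [479. 290.  43.]
gripR [480. 250.  -4.]
pad [ 373. -490.   17.]
padtl [ 449. -456.   18.]
jar [ 699. -219.   86.]
red [ 767. -132.   91.]
card [780. -19.  32.]
tillc [ 447. -571.  106.]
cup [760. 231.  29.]
orange [516. 432. 131.]
tillx [ 780. -205.   89.]
((41.69956970214844, 40.336978912353516), (53.643089294433594, 54.19675827026367), 124.85311126708984)
board [567. -62.  12.]
knob pts 71 [553. -59. 204.] [282. -73. 128.] [ 578.   -6. 1606.]
hinge2 (array([373., 281.,  46.]), np.float64(0.8923754961485333))
cross far L/R [549. 320.  40.] [535. 194.  -4.] near [439. 332.  50.] [411. 213.   7.]
```

View pics/t1.png

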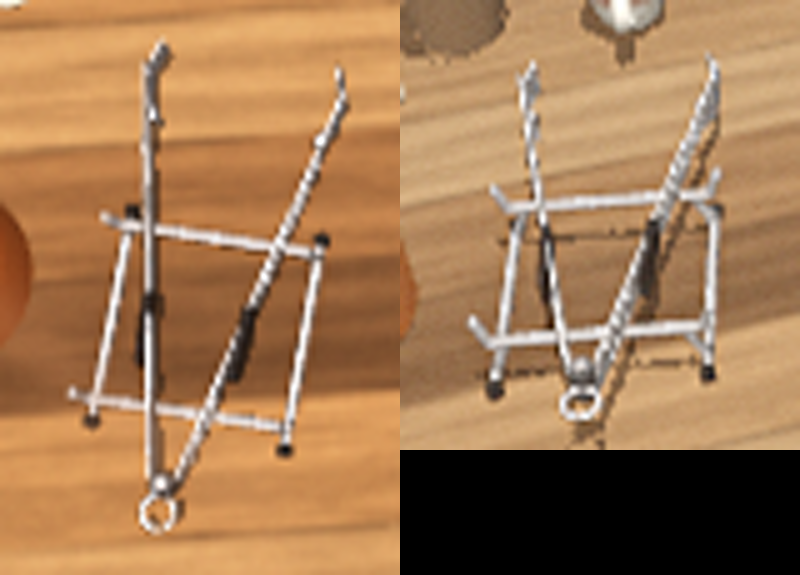

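Two-view pivot and jaws next, plus a helper for the move numbers.

```bash
cat >> h.py <<'E'
from scipy.spatial.transform import Rotation as Ro
def plan(x,y,z,yaw):
    """shift (units of 60 mm, tool axes now) and turn (units of 10 deg) to the pose: tool down, yaw"""
    s=env.state(); R=Ro.from_euler('xyz',s['tcp_rot'])
    sh=R.inv().apply(np.array([x,y,z])-s['eef_pos'])/60
    rv=np.degrees((R.inv()*Ro.from_euler('xyz',[np.pi,0,yaw])).as_rotvec())/10
    print('t',round(s['t'],2),'pose',s['eef_pos'].round(1),s['tcp_rot'].round(3),'shift',sh.round(3),'turn',rv.round(3))
E
python3 - <<'E'
from h import *
np.set_printoptions(precision=1,suppress=True)
d=cam('top'); s=cam('side')
T=lambda u,v:(145+u/5,175+v/5); S=lambda u,v:(150+(u-400)/5,210+v/5)
P={n:two(d,T(*a),s,S(*b)) for n,a,b in[('hinge',(161,485),(583,367)),('tipL',(160,48),(530,65)),('tipR',(340,70),(712,60))]}
print(P)
for n,c in (('L',(130,285,165,375)),('R',(222,300,262,390))): # black grips in the top view
    x0,y0,x1,y1=[int(v) for v in (145+c[0]/5,175+c[1]/5,145+c[2]/5,175+c[3]/5)]
    g=d['color'][y0:y1,x0:x1].max(2)<60; v,u=np.nonzero(g); print(n,len(u),onz(d,u.mean()+x0,v.mean()+y0,44))
a=(P['tipL'][0]+P['tipR'][0])/2-P['hinge'][0]; print(np.arctan2(a[1],a[0]),np.linalg.norm(a), P['hinge'][0]+95*a/np.linalg.norm(a))
plan(565,-62,292,0.404)
E
```

```text
{'hinge': (array([385.8, 279.5,  55.3]), np.float64(0.37144515448043897)), 'tipL': (array([653.8, 293.9,  50.2]), np.float64(1.9997401187390063)), 'tipR': (array([642.9, 182.6,  39.8]), np.float64(0.8300209084038767))}
L 20 [486.1 296.2  44. ]
R 30 [473.2 236.9  44. ]
-0.1556959115038598 265.92523169339313 [479.6 264.8  51.6]
t 0.3 pose [ 245.6 -574.7  292.1] [-3.1 -0.   0.4] shift [ 8.3 -5.8  0. ] turn [-0. -0. -0.]
```

Call:
send_rows(series="0.83 -0.58 0 0 0 0;0.83 -0.58 0 0 0 0;0.83 -0.58 0 0 0 0;0.83 -0.58 0 0 0 0;0.83 -0.58 0 0 0 0", fingers=0.7)

```text
t: 0.92
eef_pos: [406.9, -315.2, 292.4]
tcp_rot: [3.141, -0.0, 0.404]
ft_force: [1.0, -0.3, 0.8]
opening: 0.703
grip_force: 0.0
```

Call:
send_rows(series="0.83 -0.58 0 0 0 0;0.83 -0.58 0 0 0 0;0.83 -0.58 0 0 0 0;0.83 -0.58 0 0 0 0;0.83 -0.58 0 0 0 0")

```text
t: 1.55
eef_pos: [567.7, -57.1, 292.4]
tcp_rot: [3.141, -0.0, 0.404]
ft_force: [-0.0, -1.2, 0.1]
opening: 0.698
grip_force: 0.0
```

Call:
send_rows(series="0 0 0 0 0 -0.95;0 0 0 0 0 -0.95;0 0 0 0 0 -0.95;0 0 0 0 0 -0.95;0 0 0 0 0 -0.95")

```text
t: 2.17
eef_pos: [566.8, -59.0, 292.2]
tcp_rot: [-3.142, 0.0, 1.238]
ft_force: [0.2, -0.1, 0.4]
opening: 0.703
grip_force: 0.0
```

Call:
send_rows(series="0 0 0 0 0 -0.95;0 0 0 0 0 -0.95;0 0 0 0 0 0")

```text
t: 2.55
eef_pos: [566.8, -59.0, 292.2]
tcp_rot: [-3.142, 0.0, 1.563]
ft_force: [0.3, 1.0, -0.3]
opening: 0.695
grip_force: 0.0
```

```bash
python3 - <<'E'
from h import *
plan(565,-62,235,1.571)
d=cam('top');s=cam('side')
a=d['color'][150:280,220:350,::-1];b=s['color'][130:290,210:370,::-1]
r=lambda i:cv2.resize(i,(400,400),interpolation=cv2.INTER_CUBIC)
cv2.imwrite('pics/k2.png',np.hstack([r(a),r(b)]))
print(proj(s,(565,-62,144)),proj(s,(565,-62,12)))
E
```

```text
t 2.55 pose [566.8 -59.  292.2] [-3.142  0.     1.563] shift [-0.049 -0.029  0.953] turn [-0.     0.    -0.044]
(np.float64(292.50665848334535), np.float64(198.7426629041861)) (np.float64(292.491873517916), np.float64(231.55544929713764))
```

View pics/k2.png

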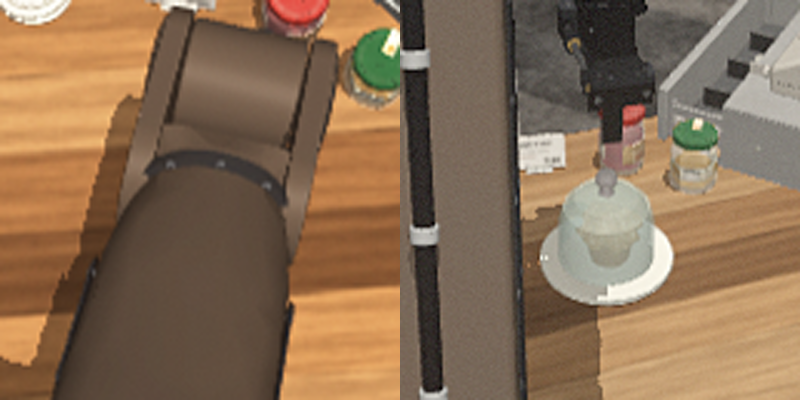

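The side view shows the knob at about (292,199), right where the top-view estimate projects, so the two views agree. Descending.

Call:
send_rows(series="-0.05 -0.03 0.5 0 0 -0.04;0 0 0.5 0 0 0;0 0 0.4 0 0 0;0 0 0.2 0 0 0;0 0 0 0 0 0")

```text
t: 3.28
eef_pos: [565.0, -62.0, 195.9]
tcp_rot: [-3.141, -0.0, 1.57]
ft_force: [-0.1, -0.2, 0.4]
opening: 0.697
grip_force: 0.0
```

Call:
send_rows(series="0 0 0 0 0 0;0 0 0 0 0 0;0 0 0 0 0 0;0 0 0 0 0 0;0 0 0 0 0 0", fingers=0)

```text
t: 3.9
eef_pos: [565.5, -62.1, 196.6]
tcp_rot: [3.14, 0.0, 1.571]
ft_force: [2.0, 0.1, 2.1]
opening: 0.268
grip_force: 30.0
```

Call:
send_rows(series="0 0 -0.1 0 0 0;0 0 -0.2 0 0 0;0 0 -0.3 0 0 0;0 0 -0.4 0 0 0;0 0 -0.4 0 0 0")

```text
t: 4.53
eef_pos: [564.7, -62.0, 281.5]
tcp_rot: [-3.141, 0.0, 1.571]
ft_force: [1.1, -0.3, -2.4]
opening: 0.271
grip_force: 30.0
```

Call:
send_rows(series="0 0 -0.4 0 0 0;0 0 -0.2 0 0 0;0 0 -0.1 0 0 0;0 0 0 0 0 0;0 0 0 0 0 0")

```text
t: 5.15
eef_pos: [564.8, -62.0, 321.5]
tcp_rot: [-3.14, -0.0, 1.571]
ft_force: [0.7, 0.4, -1.8]
opening: 0.27
grip_force: 30.0
```

```bash
python3 - <<'E'
from h import *
plan(465,-255,322,1.571)
s=cam('side')
cv2.imwrite('pics/k3.png',cv2.resize(s['color'][100:290,200:390,::-1],(560,560),interpolation=cv2.INTER_CUBIC))
E
```

```text
t 5.15 pose [564.8 -62.  321.5] [-3.14  -0.     1.571] shift [-3.216 -1.665 -0.008] turn [-0.007 -0.001  0.002]
```

View pics/k3.png

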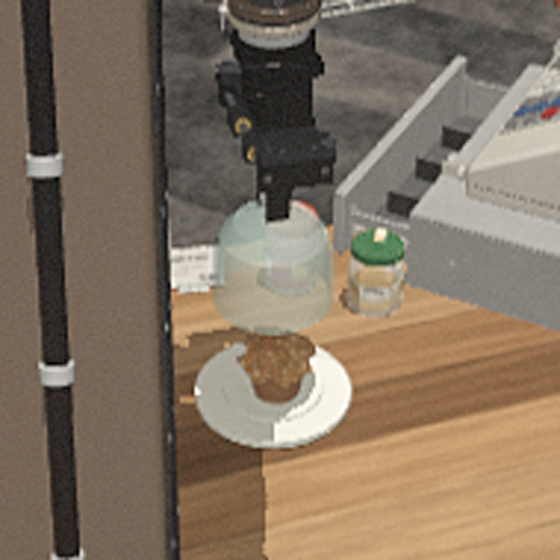

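The cover hangs level at (272,270), with the muffin standing at (280,365) below it. Carrying the cover to the right front.

Call:
send_rows(series="-0.2 -0.1 0 0 0 0;-0.5 -0.25 0 0 0 0;-0.6 -0.3 0 0 0 0;-0.6 -0.3 0 0 0 0;-0.6 -0.3 0 0 0 0")

```text
t: 5.82
eef_pos: [488.9, -213.7, 322.1]
tcp_rot: [-3.141, 0.0, 1.571]
ft_force: [0.3, 0.7, -2.4]
opening: 0.271
grip_force: 30.0
```

Call:
send_rows(series="-0.5 -0.3 0 0 0 0;-0.2 -0.1 0 0 0 0;0 0 0.3 0 0 0;0 0 0.5 0 0 0;0 0 0.5 0 0 0")

```text
t: 6.45
eef_pos: [466.1, -254.0, 243.5]
tcp_rot: [3.141, 0.0, 1.571]
ft_force: [-0.4, 1.4, -2.5]
opening: 0.265
grip_force: 30.0
```

Call:
send_rows(series="0 0 0.4 0 0 0;0 0 0.3 0 0 0;0 0 0.15 0 0 0;0 0 0.08 0 0 0;0 0 0 0 0 0")

```text
t: 7.08
eef_pos: [466.2, -254.1, 188.6]
tcp_rot: [3.141, 0.0, 1.572]
ft_force: [0.2, 0.4, -2.3]
opening: 0.274
grip_force: 30.0
```

Call:
send_rows(series="0 0 0.02 0 0 0;0 0 0.02 0 0 0;0 0 0 0 0 0")

```text
t: 7.45
eef_pos: [466.1, -254.1, 186.2]
tcp_rot: [3.141, 0.0, 1.571]
ft_force: [-0.1, -1.0, -2.7]
opening: 0.267
grip_force: 30.0
```

Call:
send_rows(series="0 0 0.02 0 0 0;0 0 0.01 0 0 0;0 0 0 0 0 0")

```text
t: 7.82
eef_pos: [466.3, -254.2, 184.4]
tcp_rot: [3.141, 0.0, 1.571]
ft_force: [1.9, -0.7, 0.5]
opening: 0.272
grip_force: 30.0
```

Touchdown. Release, then rise and move towards the tongs.

Call:
send_rows(series="0 0 0 0 0 0;0 0 0 0 0 0;0 0 0 0 0 0;0 0 0 0 0 0;0 0 0 0 0 0", fingers=0.6)

```text
t: 8.45
eef_pos: [466.1, -254.1, 184.2]
tcp_rot: [-3.142, 0.0, 1.571]
ft_force: [0.7, 0.0, -0.0]
opening: 0.597
grip_force: 0.0
```

Call:
send_rows(series="0 0 -0.1 0 0 0;0 0 -0.3 0 0 0;0 0 -0.6 0 0 0;0 0 -0.6 0 0 0;0 0 -0.4 0 0 0")

```text
t: 9.07
eef_pos: [466.1, -254.1, 306.4]
tcp_rot: [3.14, 0.001, 1.571]
ft_force: [0.1, 0.4, -0.8]
opening: 0.602
grip_force: 0.0
```

```bash
python3 - <<'E'
from h import *
plan(480,266,304,1.571)
E
```

```text
t 9.07 pose [ 466.1 -254.1  306.4] [3.140e+00 1.000e-03 1.571e+00] shift [8.669 0.236 0.029] turn [0.009 0.007 0.002]
```

Call:
send_rows(series="0.5 0 0 0 0 0;0.85 0 0 0 0 0;0.85 0 0 0 0 0;0.85 0.05 0 0 0 0;0.85 0.05 0 0 0 0", fingers=1)

```text
t: 9.7
eef_pos: [471.8, -18.5, 304.8]
tcp_rot: [3.141, 0.0, 1.571]
ft_force: [1.2, -0.9, 0.2]
opening: 0.994
grip_force: 0.0
```

Call:
send_rows(series="0 0 0 0 0 -1;0 0 0 0 0 -1;0 0 0 0 0 -1;0 0 0 0 0 -1;0 0 0 0 0 -1")

```text
t: 10.32
eef_pos: [471.9, -20.1, 304.7]
tcp_rot: [3.141, 0.0, 2.45]
ft_force: [0.1, -0.2, -0.3]
opening: 1.001
grip_force: 0.0
```

Call:
send_rows(series="0 0 0 0 0 -1;0 0 0 0 0 -1;0 0 0 0 0 -1;0 0 0 0 0 0")

```text
t: 10.82
eef_pos: [471.9, -20.1, 304.5]
tcp_rot: [-3.141, 0.0, 2.967]
ft_force: [0.2, 0.6, 0.2]
opening: 1.001
grip_force: 0.0
```

```bash
python3 - <<'E'
from h import *
np.set_printoptions(precision=1,suppress=True)
plan(480,266,160,2.97)
d=cam('top'); s=cam('side')
a=cv2.resize(d['color'][160:300,140:260,::-1],None,fx=4,fy=4,interpolation=cv2.INTER_CUBIC)[:560]
b=cv2.resize(s['color'][200:310,145:225,::-1],None,fx=4,fy=4,interpolation=cv2.INTER_CUBIC)
b=cv2.copyMakeBorder(b,0,560-b.shape[0],0,0,0)
cv2.imwrite('pics/t4.png',np.hstack([a,b]))
E
```

```text
t 10.82 pose [471.9 -20.1 304.5] [-3.1  0.   3. ] shift [0.7 4.7 2.4] turn [-0.  0. -0.]
```

View pics/t4.png

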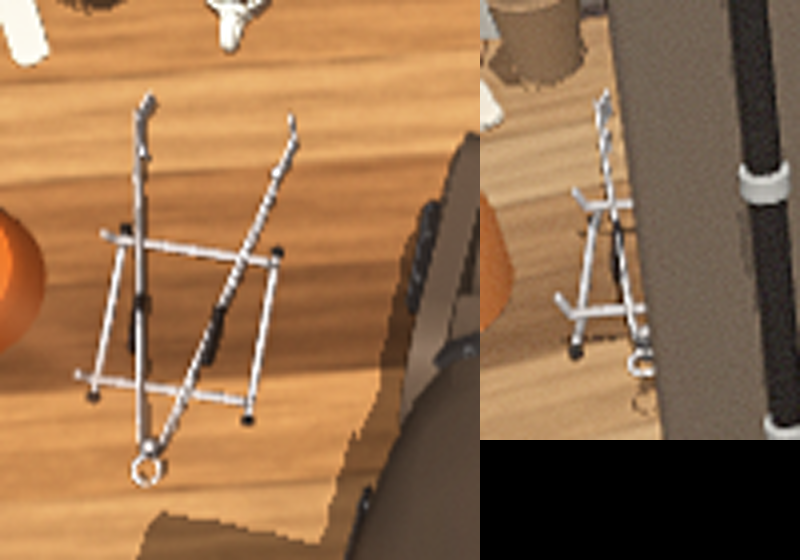

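The top view shows the hinge at (149,447), tips at (148,100) and (292,120), grips at (140,325) and (215,335), and the stand's feet at (94,396), (125,230), (248,419) and (277,253).

```bash
python3 - <<'E'
from h import *
np.set_printoptions(precision=1,suppress=True)
d=cam('top')
T=lambda p,z:onz(d,140+p[0]/4,160+p[1]/4,z)[:2]
F=[T(p,5) for p in[(94,396),(125,230),(248,419),(277,253)]]; print('feet',F)
ax=(F[1]-F[0]+F[3]-F[2]); y=np.arctan2(ax[1],ax[0]); u=ax/np.linalg.norm(ax); print('yaw',y,'len',np.linalg.norm(F[1]-F[0]),np.linalg.norm(F[2]-F[0]),'origin',np.mean(F,0)-4*u)
h=T((149,447),54); t=(T((148,100),50)+T((292,120),50))/2; a=t-h; print('hinge',h,'len',np.linalg.norm(a),'yaw',np.arctan2(a[1],a[0]),'grip',h+95*a/np.linalg.norm(a))
print('grips',T((140,325),44),T((215,335),44))
E
```

```text
feet [array([428.8, 332.8]), array([558.5, 314.9]), array([411.8, 213.8]), array([541.1, 195.6])]
yaw -0.13817876232024853 len 131.01418942649065 120.17580734872327 origin [481.1 264.8]
hinge [386.7 279.8] len 261.7364950183208 yaw -0.16305907807358347 grip [480.4 264.4]
grips [479.  292.4] [471.8 235.5]
```

Call:
send_rows(series="0.11 0.5 0 0 0 0;0.11 0.85 0 0 0 0;0.11 0.85 0 0 0 0;0.11 0.85 0 0 0 0;0.12 0.85 0 0 0 0")

```text
t: 11.6
eef_pos: [479.2, 217.9, 304.3]
tcp_rot: [3.142, 0.0, 2.965]
ft_force: [0.6, -0.6, -0.2]
opening: 1.002
grip_force: 0.0
```

Call:
send_rows(series="0.12 0.8 0 0 0 0;0 0 0.5 0 0 -0.13;0 0 0.7 0 0 0;0 0 0.7 0 0 0;0 0 0.4 0 0 0")

```text
t: 12.22
eef_pos: [480.1, 264.6, 164.3]
tcp_rot: [-3.14, -0.002, 2.988]
ft_force: [-0.2, -0.4, -0.4]
opening: 1.003
grip_force: 0.0
```

Call:
send_rows(series="0 0 0.1 0 0 0;0 0 0 0 0 0")

```text
t: 12.48
eef_pos: [480.8, 264.8, 160.6]
tcp_rot: [3.142, 0.0, 2.989]
ft_force: [-0.5, 0.6, -0.3]
opening: 1.001
grip_force: 0.0
```

```bash
python3 - <<'E'
from h import *
plan(480.5,265,103,2.99)
s=cam('side');d=cam('top')
b=cv2.resize(s['color'][180:310,130:260,::-1],(560,560),interpolation=cv2.INTER_CUBIC)
cv2.imwrite('pics/t5.png',b)
E
```

```text
t 12.47 pose [480.8 264.8 160.6] [3.142 0.    2.989] shift [0.006 0.003 0.959] turn [ 0.     0.001 -0.004]
```

View pics/t5.png

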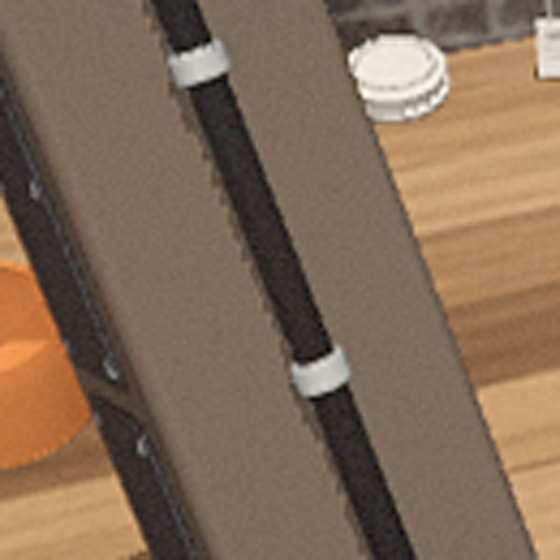

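The arm hides the tongs here. Descending on the measured position, watching the force, while clearance is 15 mm a side.

Call:
send_rows(series="0 0 0.3 0 0 0;0 0 0.3 0 0 0;0 0 0.2 0 0 0;0 0 0.1 0 0 0;0 0 0.06 0 0 0")

```text
t: 13.2
eef_pos: [480.7, 264.8, 102.7]
tcp_rot: [3.141, 0.0, 2.99]
ft_force: [0.9, 0.3, 0.2]
opening: 1.001
grip_force: 0.0
```

Call:
send_rows(series="0 0 0 0 0 0;0 0 0 0 0 0;0 0 0 0 0 0;0 0 0 0 0 0;0 0 0 0 0 0", fingers=0.63)

```text
t: 13.82
eef_pos: [480.7, 264.7, 102.8]
tcp_rot: [3.141, 0.0, 2.99]
ft_force: [-0.7, -0.4, 2.0]
opening: 0.634
grip_force: 6.8
```

Call:
send_rows(series="0 0 -0.05 0 0 0;0 0 -0.1 0 0 0;0 0 -0.2 0 0 0;0 0 -0.2 0 0 0;0 0 -0.3 0 0 0")

```text
t: 14.45
eef_pos: [480.5, 264.6, 154.5]
tcp_rot: [-3.141, -0.0, 2.99]
ft_force: [0.1, 0.1, -1.0]
opening: 0.629
grip_force: 6.1
```

Call:
send_rows(series="0 0 -0.3 0 0 0;0 0 -0.3 0 0 0;0 0 -0.3 0 0 0;0 0 -0.2 0 0 0;0 0 -0.2 0 0 0")

```text
t: 15.08
eef_pos: [480.5, 264.6, 232.4]
tcp_rot: [-3.142, 0.0, 2.99]
ft_force: [-0.7, -0.3, -1.6]
opening: 0.631
grip_force: 6.1
```

Call:
send_rows(series="0 0 -0.1 0 0 0;0 0 0 0 0 0;0 0 0 0 0 0")

```text
t: 15.45
eef_pos: [480.4, 264.6, 237.1]
tcp_rot: [-3.141, -0.001, 2.99]
ft_force: [0.5, -0.7, -1.1]
opening: 0.629
grip_force: 6.1
```

```bash
python3 - <<'E'
from h import *
plan(480.5,265,233,2.99)
d=cam('top')
cv2.imwrite('pics/t6.png',cv2.resize(d['color'][130:310,120:360,::-1],(800,600),interpolation=cv2.INTER_CUBIC))
E
```

```text
t 15.45 pose [480.4 264.6 237.1] [-3.141e+00 -1.000e-03  2.990e+00] shift [-0.     0.006  0.069] turn [-0.003 -0.004  0.002]
```

View pics/t6.png

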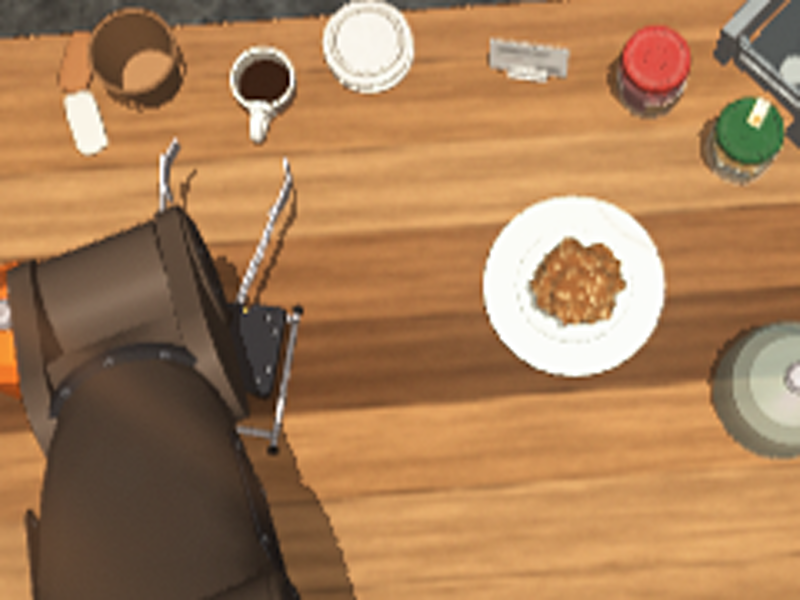

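The tongs are in the fingers, with jaw tips at (172,145) and (287,163). The muffin is at (577,282) and the cover stands at (795,380). I'll locate the jaws and muffin.

```bash
python3 - <<'E'
from h import *
np.set_printoptions(precision=1,suppress=True)
d=cam('top'); q=lambda u,v:(120+u*.3,130+v*.3)
C=d['color'][130:310,120:360]; hsv=cv2.cvtColor(C,cv2.COLOR_RGB2HSV)
m=np.zeros(C.shape[:2],np.uint8); cv2.circle(m,(172,86),26,255,-1); 
w=(m>0)&(hsv[...,1]>70); v,u=np.nonzero(w); print('muffin at z60',len(u),onz(d,u.mean()+120,v.mean()+130,60),[onz(d,u.mean()+120,v.mean()+130,z)[:2] for z in (45,89)])
w=np.zeros(C.shape[:2],np.uint8); cv2.circle(w,(172,86),32,255,-1); w=(w>0)&(hsv[...,2]>225)
c=cv2.convexHull(np.argwhere(w)[:,::-1].astype(np.int32)); e=cv2.fitEllipse(c); print('board',e,onz(d,e[0][0]+120,e[0][1]+130,12))
zm=d['z_map']
for p in((172,145),(287,163)):
    x,y=map(round,q(*p)); P=np.array([pt(d,a,b) for a in range(x-3,x+4) for b in range(y-3,y+12)]); P=P[P[:,2]>60]; print('jaw',len(P),P[np.argsort(P[:,0])][[0,len(P)//2,-1]] if len(P) else '',onz(d,*q(*p),175))
E
```

```text
muffin at z60 540 [561.5 -64.1  60. ] [array([564.2, -64.7]), array([556.2, -63. ])]
board ((170.8143310546875, 83.59095001220703), (53.25787353515625, 58.178680419921875), 149.1278839111328) [572.3 -59.   12. ]
jaw 36 [[ 281.9   -6.3 1605.6]
 [ 645.7  292.5  175.5]
 [ 659.6  284.   178.8]] [656.1 285.7 175. ]
jaw 28 [[606.3 193.3 185.6]
 [620.2 186.6 175.9]
 [642.4 189.7 180. ]] [641.1 187.1 175. ]
```

Call:
send_rows(series="0 0 0 0 0 0.2;0 0 0 0 0 0.4;0 0 0 0 0 0.6;0 0 0 0 0 0.6;0 0 0 0 0 0.6")

```text
t: 16.18
eef_pos: [480.6, 264.7, 237.4]
tcp_rot: [-3.141, -0.0, 2.567]
ft_force: [-0.4, 0.9, -1.7]
opening: 0.629
grip_force: 6.1
```

Call:
send_rows(series="0 0 0 0 0 0.6;0 0 0 0 0 0.6;0 0 0 0 0 0.6;0 0 0 0 0 0.6;0 0 0 0 0 0.3")

```text
t: 16.8
eef_pos: [480.6, 264.7, 237.4]
tcp_rot: [-3.141, 0.0, 2.096]
ft_force: [-0.0, 0.4, -1.1]
opening: 0.63
grip_force: 6.0
```

Call:
send_rows(series="-0.1 -0.05 0 0 0 0;-0.2 -0.12 0 0 0 0;-0.35 -0.2 0 0 0 0;-0.4 -0.2 0 0 0 0;-0.4 -0.2 0 0 0 0")

```text
t: 17.42
eef_pos: [484.5, 164.7, 237.7]
tcp_rot: [-3.142, 0.0, 2.101]
ft_force: [0.5, -0.4, -1.3]
opening: 0.629
grip_force: 6.0
```

Call:
send_rows(series="-0.4 -0.2 0 0 0 0;-0.4 -0.2 0 0 0 0;-0.3 -0.2 0 0 0 0;-0.2 -0.12 0 0 0 0;-0.1 -0.05 0 0 0 0")

```text
t: 18.05
eef_pos: [487.1, 69.6, 237.7]
tcp_rot: [3.142, 0.0, 2.1]
ft_force: [0.2, 0.6, -0.5]
opening: 0.628
grip_force: 6.0
```

```bash
python3 - <<'E'
from h import *
plan(486.5,71,237,2.10)
s=cam('side');d=cam('top')
r=lambda i:cv2.resize(i[:,:,::-1],(400,400),interpolation=cv2.INTER_CUBIC)
cv2.imwrite('pics/t7.png',np.hstack([r(d['color'][150:270,200:320]),r(s['color'][130:270,220:360])]))
E
```

```text
t 18.05 pose [487.1  69.6 237.7] [3.142 0.    2.1  ] shift [0.026 0.003 0.011] turn [ 0.     0.001 -0.003]
```

View pics/t7.png

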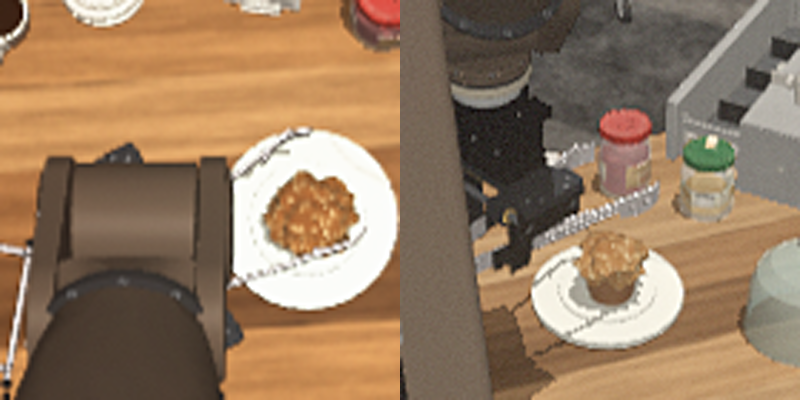

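Both jaw tips show: top (307,130) and (362,232), side (590,148) and (657,188). The muffin stands at side (612,265).

```bash
python3 - <<'E'
from h import *
np.set_printoptions(precision=1,suppress=True)
d=cam('top');s=cam('side')
T=lambda u,v:(200+u*.3,150+v*.3);S=lambda u,v:(220+(u-400)*.35,130+v*.35)
a,b=two(d,T(307,130),s,S(590,148)),two(d,T(362,232),s,S(657,188)); print(a,b)
m=(a[0]+b[0])/2; g=np.array([487.1,69.6]); v=m[:2]-g; print('mid',m,'yaw',np.arctan2(v[1],v[0]),'len',np.linalg.norm(v),'jawcentre',g+155*v/np.linalg.norm(v))
C=s['color'][200:245,270:320]; hsv=cv2.cvtColor(C,cv2.COLOR_RGB2HSV)
w=((hsv[...,1]>90)&(hsv[...,2]<235)).astype(np.uint8)
n,l,st,ce=cv2.connectedComponentsWithStats(w); i=l[18,24]; print(st[i],ce[i])
x,y,ww,hh,_=st[i]; uc=270+x+ww/2; print('muffin mid u',uc, 'pred',proj(s,(564,-63,55)))
m2=two(d,T(312,214),s,(uc,200+18)); print('muffin two view',m2)
E
```

```text
(array([614. , -56.6, 173.7]), np.float64(1.482254273926834)) (array([ 525.6, -103.8,  175.9]), np.float64(0.7445628297616839))
mid [569.8 -80.2 174.8] yaw -1.0662337084498232 len 171.090771453256 jawcentre [562.  -66.1]
[  0   0  50  37 919] [28.9 16.9]
muffin mid u 295.0 pred (np.float64(292.88598351746407), np.float64(221.44690440251094))
muffin two view (array([559.2, -66.9,  72.2]), np.float64(3.08111536052473))
```

Jaw centre (562,-66) against the muffin at about (563,-65): aligned. Lowering over the crown.

Call:
send_rows(series="0 0 0.1 0 0 0;0 0 0.25 0 0 0;0 0 0.3 0 0 0;0 0 0.3 0 0 0;0 0 0.2 0 0 0")

```text
t: 18.88
eef_pos: [487.0, 70.8, 167.6]
tcp_rot: [-3.141, -0.0, 2.101]
ft_force: [0.7, 0.1, -0.6]
opening: 0.632
grip_force: 6.0
```

Call:
send_rows(series="0 0 0.2 0 0 0;0 0 0.2 0 0 0;0 0 0.2 0 0 0;0 0 0.2 0 0 0;0 0 0.15 0 0 0")

```text
t: 19.5
eef_pos: [487.1, 70.4, 110.8]
tcp_rot: [-3.141, -0.0, 2.1]
ft_force: [0.7, -0.4, -0.6]
opening: 0.631
grip_force: 6.0
```

Call:
send_rows(series="0 0 0.1 0 0 0;0 0 0.05 0 0 0;0 0 0 0 0 0")

```text
t: 19.88
eef_pos: [487.2, 70.4, 102.6]
tcp_rot: [-3.142, 0.0, 2.1]
ft_force: [-0.3, -0.6, -0.9]
opening: 0.631
grip_force: 6.0
```

```bash
python3 - <<'E'
from h import *
plan(486.5,71,103,2.10)
s=cam('side')
cv2.imwrite('pics/t8.png',cv2.resize(s['color'][170:250,250:350,::-1],(750,600),interpolation=cv2.INTER_CUBIC))
E
```

```text
t 19.88 pose [487.2  70.4 102.6] [-3.142  0.     2.1  ] shift [ 0.014 -0.006 -0.007] turn [-0.     0.001  0.002]
```

View pics/t8.png

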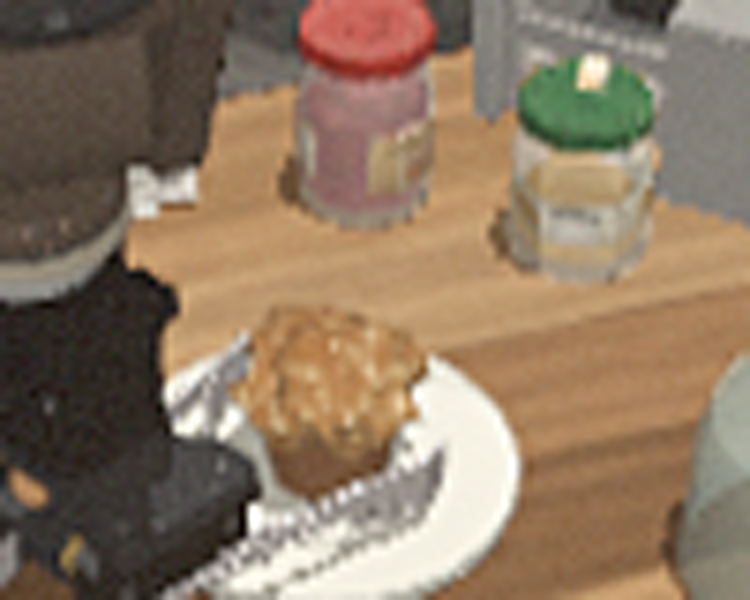

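The jaws straddle the upright muffin: near jaw at (370,490), far jaw at (215,375), both below the crown. Closing in steps.

Call:
send_rows(series="0 0 0 0 0 0;0 0 0 0 0 0", fingers=0.54)

```text
t: 20.18
eef_pos: [487.3, 70.4, 102.8]
tcp_rot: [3.141, 0.0, 2.1]
ft_force: [0.4, 0.2, -0.5]
opening: 0.545
grip_force: 6.9
```

Call:
send_rows(series="0 0 0 0 0 0;0 0 0 0 0 0", fingers=0.48)

```text
t: 20.42
eef_pos: [487.2, 70.4, 102.6]
tcp_rot: [-3.142, 0.0, 2.1]
ft_force: [-0.8, -0.3, -0.1]
opening: 0.481
grip_force: 8.4
```

Call:
send_rows(series="0 0 0 0 0 0;0 0 0 0 0 0", fingers=0.44)

```text
t: 20.68
eef_pos: [487.2, 70.4, 102.6]
tcp_rot: [-3.141, -0.0, 2.1]
ft_force: [-0.5, 0.3, -1.5]
opening: 0.456
grip_force: 30.0
```

Call:
send_rows(series="0 0 0 0 0 0;0 0 0 0 0 0", fingers=0.42)

```text
t: 20.92
eef_pos: [487.2, 70.5, 102.6]
tcp_rot: [-3.142, 0.0, 2.1]
ft_force: [-0.8, 1.0, -1.4]
opening: 0.458
grip_force: 30.0
```

Call:
send_rows(series="0 0 0 0 0 0;0 0 -0.05 0 0 0;0 0 -0.1 0 0 0;0 0 -0.15 0 0 0;0 0 -0.2 0 0 0", fingers=0.35)

```text
t: 21.55
eef_pos: [487.2, 70.4, 133.4]
tcp_rot: [-3.142, 0.0, 2.1]
ft_force: [-1.0, -0.7, -1.6]
opening: 0.456
grip_force: 29.9
```

Call:
send_rows(series="0 0 -0.2 0 0 0;0 0 -0.2 0 0 0;0 0 -0.2 0 0 0;0 0 -0.2 0 0 0;0 0 -0.2 0 0 0")

```text
t: 22.18
eef_pos: [487.2, 70.4, 193.5]
tcp_rot: [3.142, 0.0, 2.1]
ft_force: [-0.9, 0.0, -1.4]
opening: 0.461
grip_force: 29.9
```

Call:
send_rows(series="0 0 -0.2 0 0 0;0 0 -0.15 0 0 0;0 0 -0.1 0 0 0;0 0 -0.05 0 0 0;0 0 0 0 0 0")

```text
t: 22.8
eef_pos: [487.2, 70.4, 222.6]
tcp_rot: [-3.141, 0.0, 2.1]
ft_force: [-0.3, 0.5, -2.6]
opening: 0.458
grip_force: 30.0
```

Call:
send_rows(series="0 0 0 0 0 0;0 0 0 0 0 0;0 0 0 0 0 0;0 0 0 0 0 0;0 0 0 0 0 0")

```text
t: 23.42
eef_pos: [487.2, 70.4, 222.6]
tcp_rot: [-3.142, 0.0, 2.1]
ft_force: [-0.6, 0.5, -1.6]
opening: 0.457
grip_force: 30.0
```

```bash
python3 - <<'E'
from h import *
np.set_printoptions(precision=1,suppress=True)
s=cam('side')
hsv=cv2.cvtColor(s['color'],cv2.COLOR_RGB2HSV)
# brown muffin points by depth, near the column of the board axis
P=[];
for v in range(130,240):
    for u in range(265,325):
        p=pt(s,u,v)
        if hsv[v,u,1]>90 and abs(p[0]-563)<48 and abs(p[1]+65)<48 and p[2]>30: P.append(p)
P=np.array(P); print(len(P), P[:,2].min(),P[:,2].max(),P.mean(0),np.percentile(P[:,2],[2,98]))
st=env.state(); print(st['eef_pos'],st['ft_force'],st['opening'],st['grip_force'])
d=cam('top')
z=np.array([pt(d,u,v) for v in range(190,250) for u in range(330,385)]); k=z[(z[:,2]>122)&(z[:,2]<140)&(np.hypot(z[:,0]-466,z[:,1]+254)<30)]; print('cover knob',len(k),k.mean(0) if len(k) else '',k[:,2].max() if len(k) else '')
E
```

```text
436 138.06026934238594 208.17290701243428 [547.6 -58.7 189.3] [151.2 205.9]
[487.2  70.5 222.6] [ 0.1 -0.5 -1.7] 0.4596622987689786 29.95003764750436
cover knob 67 [ 466.5 -253.2  130.4] 138.2368148709586
```

```bash
python3 -c "
from cell import env
print(env.job_done())"
```

```text
the job is handed in; nothing more can be done
None
```

The job is handed in (no verdict came back). By the last camera and force readings, the cover stands let go on the bare counter about 215 mm from the board's centre. The tongs hold the muffin by its case, lifted about 12 cm.

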